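# Seat the mould plate on its locating pins

### The job

In this mortar-testing lab the flat aluminium mould plate has been left propped up on the tips of the two locating pins of the cream fixture bed. Nudge it sideways with the fingertips, against the dark side guide and then along it away from the robot, until its two holes drop over the pins and the plate lies flat on the bed. Only push it, never pick it up or tip it over, leave the jar, the mould and the brass weight where they stand, and finish clear of everything.

Things in the scene. Friction and masses are not known exactly. Their poses are not given: they have to be found in the camera images.
- bed: cream fixture bed, fixed, flat top 30 mm above the table. Origin at table height; x runs along the side guide away from the robot (turned up to 0.35 rad either way), y left towards the guide, z up. The top spans x -145 to +125 mm, y -130 to +170 mm. Its pins and guide are described in this frame.
- guide_face (a point): middle of the inner face (it looks to bed -y) of the dark steel side guide, a straight strip fixed on the bed, 220 mm long in x, 12 mm thick, 16 mm high above the bed's top. The face lies at bed x -110 to +110, y = +76 mm; this point is 8 mm above the bed's top.
- pin_left (a point): centre of the tip of the left fixed steel locating pin, at bed x = +28, y = +50 mm. The pin is 10 mm in diameter, stands 9 mm above the bed's top, and its last 3 mm taper to 6 mm diameter.
- pin_right (a point): the same for the right pin, at bed x = +28, y = -50 mm.
- plate: loose flat aluminium plate, 140 (its x) by 150 (its y) by 8 mm, 0.28 to 0.5 kg, black ring on top; origin at the centre of its underside, axes as the bed's when seated. It starts propped on both pin tips near its far end, near edge on the bed, sloping about 0.08 rad; smooth, slides at 1 to 5 N. Slid along the guide it drops over the pins by itself and they stop it.
- plate_mid (a point): centre (half-way up) of the loose plate. Seated on the pins it is at bed x = 0, y = 0 (y = +1 mm when touching the guide), 4 mm above the bed's top. At the start it is 13 to 28 mm short of that in x and 8 to 21 mm in y, the plate turned by up to 0.09 rad. Moved over 35 mm short in x it would slip off the pins on the near side and be lost.
- hole_left (a point): centre, at the underside, of the plate's left hole: a slot 14 mm in x by 19 mm in y, right through, at plate x = +28, y = +50 mm.
- hole_right (a point): centre, at the underside, of the plate's right hole: round, 14 mm in diameter, right through, at plate x = +28, y = -50 mm.
- weight_mid (a point): bystander: middle of a brass weight with a knob, 32 mm in diameter, 40 mm high, standing on the bed outside (left of) the guide.
- mould_mid (a point): bystander: middle of a small black round mould, open on top, 68 mm in diameter, 70 mm high, on the table left of the bed.
- jar_mid (a point): bystander: middle of an amber glass jar with a white lid, 54 mm in diameter, 75 mm high, on the table right of the bed.
There are look-alikes about, which are no part of the job. There is more than one size of the plate; the job needs the middle-sized.

How it is judged:
By the outcome, as a careful person would: the job done as asked, in the order asked, and still so for the second after the job is handed in, with the robot touching nothing.
It also fails if it takes over 48 s, if anything falls off the work surface, if the arm or the gripper's body presses on something with over 40 N, if the wrist force passes 120 N, or if a joint passes its speed limit or range.

### The arm

A 6-joint arm with a two-finger parallel gripper is mounted at the origin on the work surface. World frame = base frame: x ahead of the robot, y to its left, z up, the work surface at z = 0. Lengths are in m, angles in rad, forces in N, time in s.
With the tool pointing down it reaches from about 0.2 to 0.875 m from the base axis. Payload 3.4 kg.
Tool frame: the origin (TCP) lies midway between the tips of the shut fingers; the grasp point (between the pads) lies 19 mm behind it; z points along the fingers, x is the direction in which the jaws open and shut, and the axes are right-handed (so a half turn about z gives the same grasp; the last joint's range is limited). The gripper opens to 94 mm and grips with 3 to 60 N. Pads are 16 mm wide; open, the fingers measure 119 mm over their backs; the gripper's body (75 mm by 177 mm) begins 78 mm behind the grasp point.
Start: joints at [1.216, 0.276, 1.505, -0, 1.361, -0.121], TCP at [0.133, 0.559, 0.205] pointing down, gripper open.
Joint ranges: [-2.89, 2.89], [-0.75, 2.08], [0.22, 2.7], [-1.18, 4.32], [0.11, 2.71], [-2.7, 2.7]. Speed limits (rad/s): [2.57, 2.57, 3.14, 3.14, 3.14, 3.14].

### API

Orientations are given as a unit quaternion [w, x, y, z].
In Python, from bench import env gives the robot as it stands. Calls block until the motion is done:
- env.move_ptp(position, orientation): joint-space move of the TCP to a pose.
- env.line_to(position, frame=None, velocity=0.15, contact_N=None): straight line of the TCP; frame=None keeps the orientation; velocity is the mean speed in m/s. With contact_N (N) it stops when the force on the tool has changed by that much, and returns True; else False.
- env.goto_joints(angles): joint-space move.
- env.command_gripper(opening, newtons=None): finger opening in m; newtons is the grip in N (None keeps the last); returns when the fingers have stopped.
- env.wait(seconds).
- env.solve_ik(position, orientation): joint angles nearest the present ones, or None.
- env.sense(): the state.
- env.camera(name): name is "scene" or "top" or "wrist"; returns the picture (480x640x3 uint8, blue, green, red); there is no depth.
- env.camera_model(name): a dict with "fov_y" (degrees; the focal length in pixels is half the picture's height over the tangent of half this angle, whatever the lens; pixels are square), "cx", "cy" (the principal point, pixels), "rvec" (rotation vector, rad) and "tvec" (3), from world to camera coordinates, as OpenCV has them. Camera axes: x right, y down, z forward; pixel columns grow to the right and rows downward; lengths in m; the calibration is good to about 2 mm. A picture is of the moment at which its call begins: read the wrist's pose just before it. camera_model takes no time and is no camera call; for the wrist camera it gives the pose at the moment of the call.
A pose or a line that the arm cannot do raises env.MotionError and nothing moves.
- env.close_job(): hands the job in, once; it reports no verdict.
The state is a dict: "clock": time; "joint_positions": joint angles; "joint_vel": joint speeds; "tau": joint torques, N m; "ee_pos": TCP position; "tcp_rot": TCP orientation; "contact_force": force on the tool from outside, world axes, zero at the start; "wrist_torque": the same for the moment, N m; "opening": finger opening in m.
Only numpy, scipy, OpenCV 4.12 (cv2) and the standard library are available. Lean on these libraries where they do the work, as an engineer would, in place of code of your own. Each camera call takes 0.05 s, during which the arm holds its last target. There are 200 camera calls.

## Working session

There is one attempt and no reset: what is moved stays moved. The work goes in short steps, each a Python script; the robot and the scene stay as the last script left them, time stands still between calls to the robot, and variables do not carry over. Pictures are saved under pics/ and viewed, about 8 in all and at most 12, crops included, and the job is handed in when it is done.

```bash
ls; mkdir -p pics; python3 - <<'E'
from bench import env
import cv2
for n in("top","scene"):
    im=env.camera(n);cv2.imwrite(f"pics/{n}0.png",im)
    m=env.camera_model(n);print(n,m)
s=env.sense();print(s["clock"],s["ee_pos"],s["tcp_rot"])
E
```

```text
pics
top {'fov_y': 54.86157306007015, 'cx': 329.5138445411909, 'cy': 240.38985664377213, 'rvec': array([ 2.19729813, -2.1352382 ,  0.12534215]), 'tvec': array([-0.00352674,  0.51566394,  0.87294718])}
scene {'fov_y': 45.74091316689462, 'cx': 314.3335405453271, 'cy': 236.00080219536423, 'rvec': array([ 1.10982337,  2.47275046, -0.91858617]), 'tvec': array([ 0.30169086, -0.24207625,  1.31104922])}
0.1 [0.13304633 0.55888343 0.20469284] [ 4.22823539e-04  7.84749448e-01  6.19812599e-01 -6.83671923e-04]
```

View pics/top0.png

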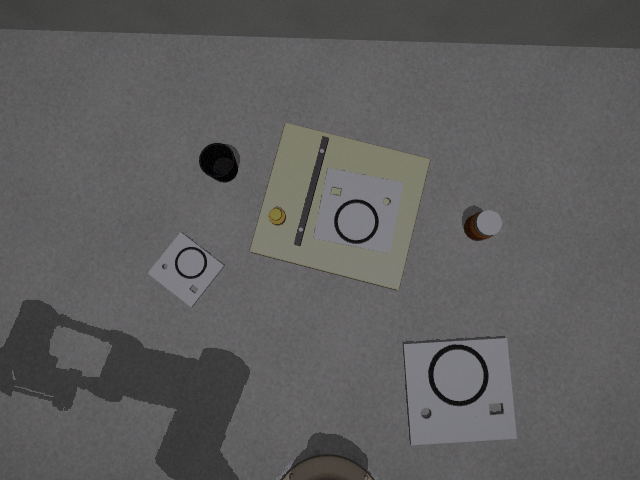

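View pics/scene0.png

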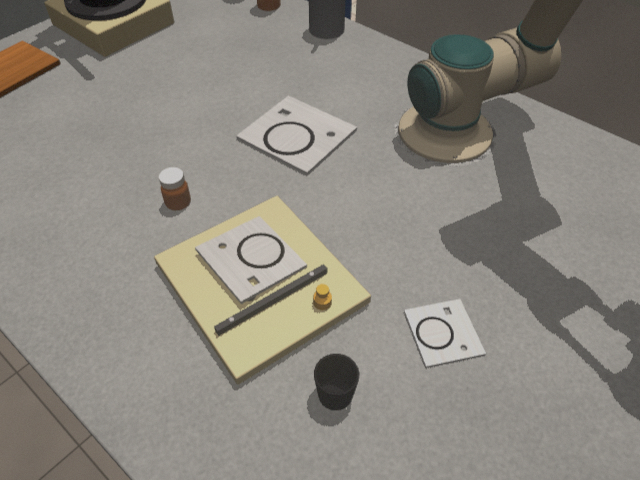

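Top view: the cream bed has its corners at about (286,123), (429,158), (398,290) and (250,252), and the guide runs from (325,140) to (298,243). There are three plates: small on the table at (186,268), large on the table at (460,390), and a mid-sized one propped on the bed at (360,210). The one on the bed fits the description. Next I'll measure it and look from close by with the wrist camera.

```bash
cat > h.py <<'E'
import numpy as np,cv2
from bench import env
from scipy.spatial.transform import Rotation as R
def cam(n):
    m=env.camera_model(n);f=240/np.tan(np.radians(m["fov_y"]/2))
    K=np.array([[f,0,m["cx"]],[0,f,m["cy"]],[0,0,1]]);Rm=cv2.Rodrigues(np.array(m["rvec"]))[0]
    return K,Rm,np.array(m["tvec"])
def ray(c,px,z):
    K,Rm,t=c;p=np.c_[np.reshape(px,(-1,2)),np.ones(len(np.reshape(px,(-1,2))))]
    d=(Rm.T@np.linalg.inv(K)@p.T).T;o=-Rm.T@t
    return o+d*((z-o[2])/d[:,2])[:,None]
def quat(a): # tool down, tool x at world angle a
    q=(R.from_euler('z',a)*R.from_quat([1,0,0,0])).as_quat();return [q[3],q[0],q[1],q[2]]
def bedmask(im):
    h=cv2.cvtColor(im,cv2.COLOR_BGR2HSV);return cv2.inRange(h,(22,50,60),(38,255,255))
def quad(mask):
    c=max(cv2.findContours(mask,0,2)[0],key=cv2.contourArea);c=cv2.convexHull(c)
    for e in np.linspace(.01,.1,40):
        q=cv2.approxPolyDP(c,e*cv2.arcLength(c,True),True)
        if len(q)==4:return q.reshape(4,2).astype(float)
def sides(pts): return [round(1e3*np.linalg.norm(pts[i]-pts[i-1])) for i in range(4)]
E
python3 - <<'E'
from h import *
np.set_printoptions(precision=4,suppress=True)
im=cv2.imread("pics/top0.png");c=cam("top")
print("cam",-c[1].T@c[2])
q=quad(bedmask(im));P=ray(c,q,.03);print(q,P,sides(P))
# bed frame: far edge middle minus near edge
o=P[:,:2];i=np.argsort(-o[:,0]) 
best=cv2.minAreaRect(o.astype(np.float32)*1000);print(best)
g=cv2.cvtColor(im,cv2.COLOR_BGR2HSV)
m=cv2.inRange(g,(0,0,110),(180,40,255));m[:,:300]=0;m[260:]=0;m[:,410:]=0;m[:160]=0
q2=quad(m);P2=ray(c,q2,.042);print(q2,P2,sides(P2))
m=cv2.inRange(g,(0,0,0),(180,255,75));m[:,:290]=0;m[250:]=0;m[:,332:]=0;m[:130]=0
q3=quad(m);P3=ray(c,q3,.046);print(q3,P3,sides(P3))
K,Rm,t=cam("wrist");s=env.sense();Rt=R.from_quat(np.roll(s["tcp_rot"],-1)).as_matrix()
print("wrist cam in tool",Rt.T@(-Rm.T@t-s["ee_pos"]),"fwd",Rt.T@Rm.T@[0,0,1],K[0,0])
E
```

```text
cam [0.4157 0.014  0.9246]
[[274. 208.]
 [282. 221.]
 [274. 224.]
 [268. 216.]] [[0.5761 0.1219 0.03  ]
 [0.5508 0.1052 0.03  ]
 [0.5445 0.1205 0.03  ]
 [0.5599 0.1329 0.03  ]] [20, 30, 17, 20]
((558.4688110351562, 121.08853149414062), (30.29930877685547, 18.163204193115234), 33.42460632324219)
[[409. 160.]
 [404. 259.]
 [300. 259.]
 [324. 160.]] [[ 0.6771 -0.14    0.042 ]
 [ 0.4824 -0.1322  0.042 ]
 [ 0.4767  0.0667  0.042 ]
 [ 0.6721  0.0266  0.042 ]] [167, 195, 199, 200]
[[327. 137.]
 [300. 245.]
 [294. 243.]
 [322. 136.]] [[0.7174 0.022  0.046 ]
 [0.5031 0.0674 0.046 ]
 [0.5066 0.079  0.046 ]
 [0.7191 0.0319 0.046 ]] [10, 219, 12, 218]
wrist cam in tool [-0.001  -0.0766 -0.1789] fwd [-0.0002  0.2611  0.9653] 390.3184021542938
```

```bash
python3 - <<'E'
from h import *
np.set_printoptions(precision=4,suppress=True)
env.move_ptp([0.633,-0.038,0.24],quat(np.pi/2-.213))
env.wait(.3)
import pickle
c=cam("wrist");im=env.camera("wrist");cv2.imwrite("pics/w1.png",im);pickle.dump(c,open("w1.pkl","wb"))
s=env.sense();print(s["clock"],s["ee_pos"],s["joint_positions"],s["contact_force"])
E
```

```text
3.2 [ 0.633  -0.0377  0.24  ] [-0.1691  0.3506  1.3097  0.      1.4812 -1.5274] [ 0.4938 -0.4366  0.8712]
```

View pics/w1.png

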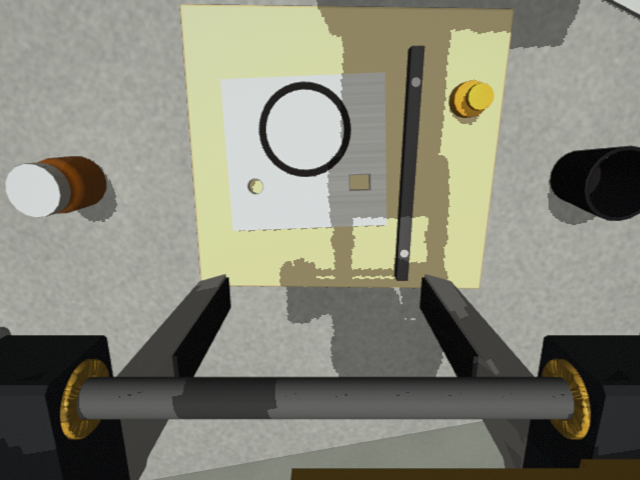

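The wrist view is upside down, with the near side at the top. The plate's corners are near-right (221,79), near-left (385,72), far-left (386,224) and far-right (233,231). The round hole is at (256,186) on the right and the slot at (360,182) on the left, as described. The guide's inner foot runs from (409,46) to (396,279). The bed corners are (181,5), (512,10), (477,288) and (201,285).

```bash
python3 - <<'E'
from h import *
import pickle
np.set_printoptions(precision=4,suppress=True)
c=pickle.load(open("w1.pkl","rb"));im=cv2.imread("pics/w1.png")
bc=np.array([[181,5],[512,10],[477,288],[201,285]],float) # near-right,near-left,far-left,far-right
B=ray(c,bc,.03);print("bed",B,sides(B))
L=np.array([[-.145,-.13],[-.145,.17],[.125,.17],[.125,-.13]])
def fit(W,L):
    H=(W-W.mean(0)).T@(L-L.mean(0));a=np.arctan2(H[1,0]-H[0,1],H[0,0]+H[1,1])
    Rm=np.array([[np.cos(a),-np.sin(a)],[np.sin(a),np.cos(a)]]);t=W.mean(0)-Rm@L.mean(0);return a,Rm,t,1e3*(W-(L@Rm.T+t))
a,Rb,o,res=fit(B[:,:2],L);print("bed yaw,origin",a,o,"res mm",res.round(1).tolist())
G=ray(c,[[409,46],[396,279]],.03);print("guide in bed",(G[:,:2]-o)@Rb)
g=cv2.cvtColor(im,cv2.COLOR_BGR2GRAY)
pc=np.array([[221,79],[385,72],[386,224],[233,231]],np.float32)
pc2=cv2.cornerSubPix(g,pc.copy().reshape(-1,1,2),(4,4),(-1,-1),(3,30,.01)).reshape(-1,2);print(pc2)
P=np.r_[ray(c,pc[:2],.038),ray(c,pc[2:],.049)];print(sides(P))
Pb=(P[:,:2]-o)@Rb;print("plate corners in bed mm",Pb*1e3)
ap,_,tp,r=fit(Pb,np.array([[-.07,-.075],[-.07,.075],[.07,.075],[.07,-.075]]));print("plate yaw, centre in bed",ap,tp*1e3,r.round(1).tolist())
h=ray(c,[[256,186],[360,182]],.045);print("holes",(h[:,:2]-o)@Rb*1e3)
cr=cv2.resize(im[60:290,190:430],None,fx=2.5,fy=2.5);cv2.imwrite("pics/crop.png",cr)
E
```

```text
bed [[ 0.4236 -0.124   0.03  ]
 [ 0.4899  0.163   0.03  ]
 [ 0.7487  0.1026  0.03  ]
 [ 0.6828 -0.1847  0.03  ]] [266, 295, 266, 295]
bed yaw,origin -0.22771592484424907 [ 0.5915 -0.0325] res mm [[2.7, 2.4], [1.3, -2.8], [-2.9, -2.3], [-1.1, 2.7]]
guide in bed [[-0.1125  0.0778]
 [ 0.1136  0.0799]]
[[219.8645  78.5458]
 [384.5     71.6572]
 [384.2192 224.6365]
 [233.     231.    ]]
[140, 149, 139, 149]
plate corners in bed mm [[-81.0732 -92.9146]
 [-89.0892  56.0229]
 [ 49.5693  62.8866]
 [ 58.6689 -86.1263]]
plate yaw, centre in bed 0.05347685951285237 [-15.481  -15.0328] [[0.3, 0.8], [0.3, -0.1], [-0.8, -0.7], [0.2, 0.1]]
holes [[ 14.9412 -62.9599]
 [  9.7278  36.4575]]
```

View pics/crop.png

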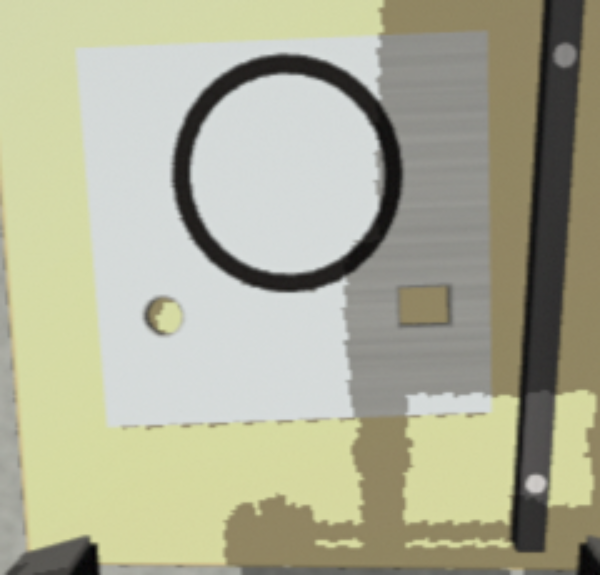

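The crop confirms it: ring plate with the round hole on the right and the slot on the left. It's turned about +0.05 rad, 15 mm short in x and 15 mm short in y. All of that is within the stated limits, and its size comes out at 140x149 mm. Now the side push with two spread fingertips.

```bash
cat >> h.py <<'E'
YAW=-.220;O=np.array([.5915,-.0325])
def bed(x,y,z):
    c,s=np.cos(YAW),np.sin(YAW);return [O[0]+c*x-s*y,O[1]+s*x+c*y,z]
def tobed(p):
    c,s=np.cos(YAW),np.sin(YAW);d=np.array(p[:2])-O;return np.array([c*d[0]+s*d[1],-s*d[0]+c*d[1]])*1e3
def rep(*a):
    s=env.sense();f=s["contact_force"];c,n=np.cos(YAW),np.sin(YAW)
    print(*a,round(s["clock"],2),"bed mm",tobed(s["ee_pos"]).round(1),"z",round(s["ee_pos"][2],4),"F bed",[round(float(v),1) for v in(c*f[0]+n*f[1],-n*f[0]+c*f[1],f[2])],"open",round(s["opening"],3))
E
python3 - <<'E'
from h import *
env.move_ptp(bed(-.015,-.118,.12),quat(YAW)); rep("above")
print(env.line_to(bed(-.015,-.118,.0335),velocity=.08,contact_N=6)); rep("down")
print(env.line_to(bed(-.015,-.074,.0335),velocity=.02,contact_N=10)); rep("pushed")
E
```

```text
above 4.44 bed mm [ -14.4 -117.9] z 0.1204 F bed [-0.2, -0.9, 0.6] open 0.094
False
down 5.67 bed mm [ -14.5 -118.1] z 0.034 F bed [-0.1, 0.1, -0.9] open 0.094
True
pushed 7.36 bed mm [-15.2 -82.2] z 0.0332 F bed [0.9, -1.7, 0.0] open 0.094
```

It stopped at bed y = -82.2, and I predicted -82 for guide contact. Next: back off, go to the start point of the forward push, and look.

```bash
python3 - <<'E'
from h import *
import pickle
env.line_to(bed(-.015,-.105,.0335),velocity=.08)
env.line_to(bed(-.015,-.110,.13),velocity=.15)
env.move_ptp(bed(.04,0,.24),quat(YAW+np.pi/2));env.wait(.3)
c=cam("wrist");im=env.camera("wrist");cv2.imwrite("pics/w2.png",im);pickle.dump(c,open("w2.pkl","wb"));rep("look")
E
```

```text
look 10.18 bed mm [39.9 -0.3] z 0.2399 F bed [-0.7, 0.1, 0.5] open 0.094
```

View pics/w2.png

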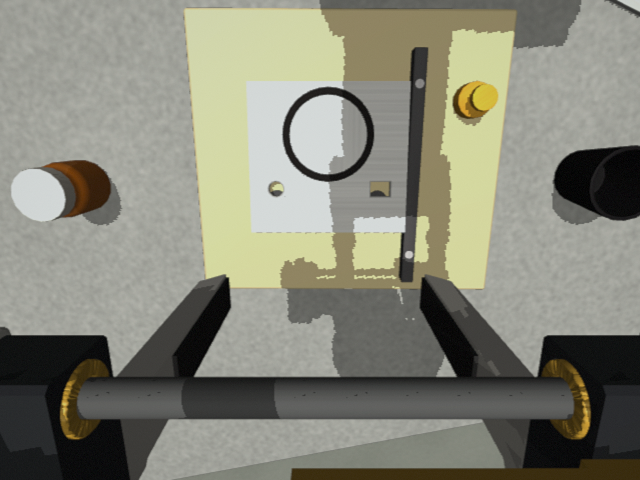

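The plate is now square against the guide, with its left edge at about column 411 all along the strip. Its near edge is at row 81, and the pins show at the far side of both holes, (276,188) and (380,188). Now pushing along the guide.

```bash
python3 - <<'E'
from h import *
import pickle
c=pickle.load(open("w2.pkl","rb"));print([tobed(p).round(1) for p in ray(c,[[247,82],[410,81]],.038)])
env.move_ptp(bed(-.122,0,.13),quat(YAW+np.pi/2))
print(env.line_to(bed(-.120,0,.0335),velocity=.08,contact_N=6)); rep("down")
print(env.line_to(bed(-.073,.0015,.0335),velocity=.015,contact_N=12)); rep("pushed")
E
```

```text
[array([-81.8, -72.1]), array([-82.4,  76.4])]
False
down 12.34 bed mm [-119.6    0. ] z 0.0339 F bed [0.1, -0.5, 0.1] open 0.094
False
pushed 15.62 bed mm [-76.8   1.5] z 0.0331 F bed [-7.9, -0.9, 5.6] open 0.094
```

```bash
python3 - <<'E'
from h import *
import pickle
env.line_to(bed(-.115,.0,.0335),velocity=.08)
env.line_to(bed(-.115,0,.13),velocity=.15)
env.move_ptp(bed(.04,0,.24),quat(YAW+np.pi/2));env.wait(.3)
c=cam("wrist");im=env.camera("wrist");pickle.dump(c,open("w3.pkl","wb"));rep("look");cv2.imwrite("pics/w3.png",im)
cr=cv2.resize(im[0:300,170:570],None,fx=2,fy=2);cv2.imwrite("pics/w3c.png",cr)
E
```

```text
look 18.23 bed mm [39.2  0.1] z 0.2399 F bed [-0.2, 0.2, 0.7] open 0.094
```

View pics/w3c.png

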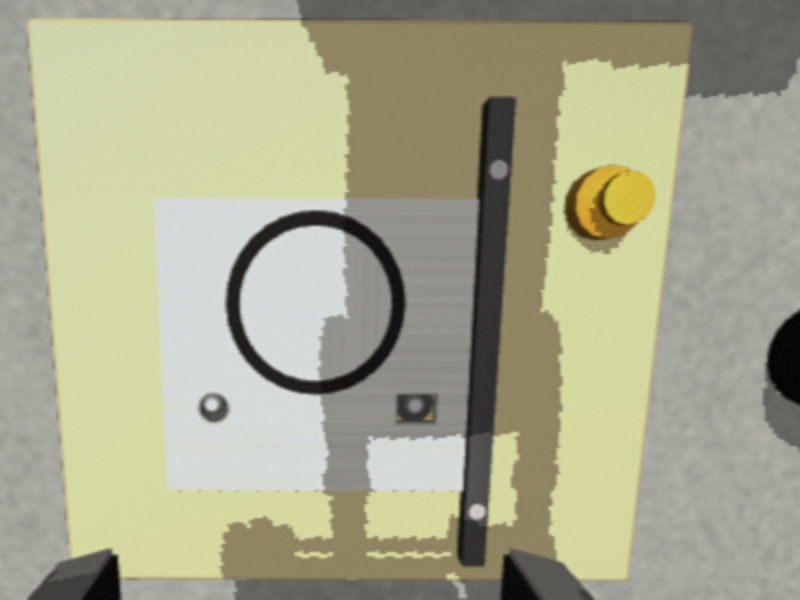

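Both pins now show inside the holes, at crop (213,406) and (415,406). A check on whether it lies flat: with every top corner taken at z = 38 mm, the sizes should come out at 140 x 150 with parallel edges.

```bash
python3 - <<'E'
from h import *
import pickle
c=pickle.load(open("w3.pkl","rb"))
px=np.array([[154,199],[479,198],[463,490],[168,490]])/2+[170,0]
for n,z in(("flat",[.038]*4),("propped",[.038,.038,.047,.047])):
    P=np.array([ray(c,px[i],z[i])[0] for i in range(4)]);print(n,[round(1e3*np.linalg.norm(P[i]-P[i-1]),1) for i in range(4)],[tobed(p).round(1).tolist() for p in P])
ps=np.array([[213,406],[415,406]])/2+[170,0]
print("pins",[tobed(p).round(1) for p in ray(c,ps,.039)])
im=env.camera("scene");cv2.imwrite("pics/s3c.png",cv2.resize(im[180:420,130:400],None,fx=2.5,fy=2.5))
E
```

```text
flat [np.float64(139.5), np.float64(149.7), np.float64(139.9), np.float64(149.6)] [[-67.7, -72.6], [-68.0, 77.1], [71.9, 76.7], [71.7, -72.9]]
propped [np.float64(137.2), np.float64(149.7), np.float64(137.6), np.float64(146.1)] [[-67.7, -72.6], [-68.0, 77.1], [69.3, 74.9], [69.2, -71.2]]
pins [array([ 28.5, -48.5]), array([28.6, 50.7])]
```

View pics/s3c.png

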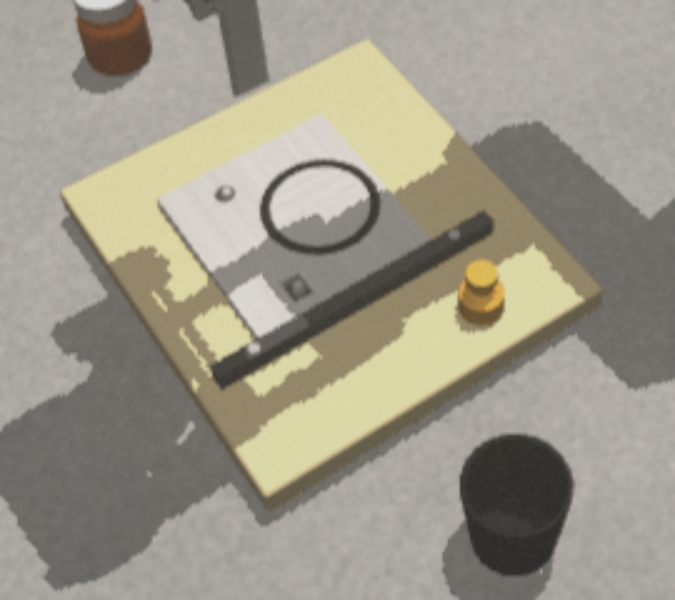

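The flat hypothesis fits: 139.5/139.9 by 149.7/149.6 mm, against 137 by 146 if it were still propped. The scene view shows the plate flat beside the guide with pins in both holes, at crop (226,193) and (298,287). The jar, mould and weight are where they were, and the gripper is high and clear, so I'm handing it in.

```bash
python3 - <<'E'
from h import *
rep("end");env.close_job()
E
```

```text
end 18.27 bed mm [39.4  0.1] z 0.24 F bed [0.3, 0.6, 0.0] open 0.094
the job is handed in; nothing more can be done
```

The middle-sized plate is seated over both pins and lies flat on the bed. I handed the job in at 18.3 s.

- **Pushes:** I used two spread fingertips each time. The side push stopped on contact where the guide was expected, and a look confirmed the plate square against it. The push along the guide then carried the plate over the pins.
- **Last checks:**
  - Both pins show inside their holes.
  - Taken as flat, the plate's top measures 139.7 x 149.7 mm; if it were still propped it would come out at about 137 x 146 mm.
  - The jar, mould and brass weight look unmoved in the pictures.
  - The gripper finished with its tips about 0.2 m above the bed, touching nothing.
- **What didn't quite agree:**
  - The forward push ended without reaching its 12 N stop; the force had risen to only about 8 N, so I judged the seating from the pictures.
  - The bed measured about 1.5 % small, and the plate centre read about 2 mm ahead of nominal in both x and y. Both are close to the calibration error and the hole clearance.

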